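Index the revolving end stop of a dowel jig and run the board up to it

ROBOT

A 6-joint arm with a two-finger parallel gripper is mounted at the origin on a cart in front of the work surface, level with it; the furniture and walls round the work are solid. World frame = base frame: x ahead of the robot, y to its left, z up, the work surface at z = 0. Lengths are in m, angles in rad, forces in N, time in s.
With the tool pointing down it reaches from about 0.25 to 0.775 m from the base axis. Payload 4 kg.
Tool frame: the origin (TCP) lies at the very end of the fingers, on their centre line; the grasp point (between the pads) lies 19 mm behind it (robot.grip_point_offset is the distance from the TCP to the grasp point, in m); z points along the fingers, x is the direction in which the jaws open and shut, and the axes are right-handed (so a half turn about z gives the same grasp; the last joint's range is limited). The gripper opens to 94 mm and grips with 3 to 60 N. Pads are 16 mm wide; open, the fingers measure 119 mm over their backs; the gripper's body (75 mm by 177 mm) begins 78 mm behind the grasp point.
Start: joints at [-1.421, 0.087, 1.371, -0, 1.684, -0.103], TCP at [0.138, -0.533, 0.206] pointing down, gripper open.
Joint ranges: [-3.1, 3.1], [-0.76, 2.03], [0.27, 2.55], [-1.08, 4.22], [0.17, 2.65], [-2.57, 2.57]. Speed limits (rad/s): [2.79, 2.79, 3.14, 3.14, 3.14, 3.14].

INTERFACE

Orientations are given as [roll, pitch, yaw] about the fixed x, y, z axes, in that order (R = Rz(yaw) Ry(pitch) Rx(roll)).
In Python, from bench import robot gives the robot as it stands.
- The arm moves only by the shell command python3 -m inch 'ROWS'. ROWS is text: rows parted by semicolons, each of 5 numbers parted by spaces: the shift along the tool's x, y, z in cm, then the turn about the tool's z in rad, then the closure, from 0 (fully open) to 1 (shut). In form: tx ty tz spin claw; .... A call has 1 to 20 rows; each row is the pose to reach, as a shift and turn from the pose measured when the call began, along the tool's axes at that moment; what a row does not reach only later rows make up. A row lasts 1/12 s, in which the tool goes at most 41.7 mm and 7.16 degrees, less where a joint would pass 70% of its speed; a pose out of reach is approached as far as the arm can. A call with a gripper value outside its range is refused whole. The fingers move at their own pace and stop on an object; the grip force is fixed at half the most. Time passes only in rows, so rows that repeat a pose let the fingers close. It gives the time, the measured TCP pose, the force and the opening at its end, in the units of the state.
- robot.get_obs(): the state, without advancing time (a new reading comes with each control period).
- robot.snapshot(name): name is "scene" or "top" or "wrist"; returns (picture, depth): 400x640x3 uint8, blue, green, red; 400x640 float32, m along the optical axis (not along the pixel's ray), 0 where there is no reading.
- robot.camera_info(name): a dict with "K" (3x3 intrinsics, pixels), "extrinsics" (4x4, takes a point from world to camera coordinates); the wrist camera has in their place "mount" (4x4, takes a point from camera to tool coordinates, whose origin is the TCP and whose axes are the tool frame's). Camera axes: x right, y down, z forward; pixel columns grow to the right and rows downward; lengths in m; the calibration is good to about 2 mm. A picture is of the moment at which its call begins: read the wrist's pose just before it. camera_info takes no time and is no camera call.
- robot.close_job(): hands the job in, once; it reports no verdict.
The state is a dict: "time": time; "joint_positions": joint angles; "qvel": joint speeds; "joint_torque": joint torques, N m; "tool_pos": TCP position; "ee_rot": TCP orientation; "wrist_force": force on the tool from outside, world axes, zero at the start; "wrist_torque": the same for the moment, N m; "width": finger opening in m.
Only numpy, scipy, OpenCV 4.12 (cv2) and the standard library are available. Lean on these libraries where they do the work, as an engineer would, in place of code of your own. Each camera call takes 0.05 s, during which the arm holds its last target.

TASK

Set up the dowel-drilling jig for the chipboard piece lying on its base. With a fingertip on the knurled rim, turn the revolving end stop until it clicks into the position where its longest pin is at the bottom; then push the board flat against the fence and along it until its end is up against that pin. Do not touch the stop's pins, do not lift the board, and leave all the other things where they are.

Things in the scene. Friction and masses are not known exactly. Their poses are not given: they have to be found in the camera images.
- jig: Dowel-drilling jig, fixed to the table: plywood base 140 (x) x 270 (y) x 9 mm, fence bar along its near edge, revolving stop on its left end; far side and right end open, all rigid. Origin: centre of the base's underside, on the table. z up, y along the fence toward the stop (robot's left), x away from the fence (and from the robot).
- fence_face (a point): Point on the fence's inner face, at (-46, -17.5, 18) mm in the jig's frame; axes as the jig's. The fence is an aluminium bar with two drill bushes, 20 mm thick, its inner face the plane jig x = -46 mm from jig y = -130 to +60 mm, its top at z = 36 mm.
- rim_centre (a point): Centre of the revolving stop's wheel, on its axle, at jig (-15, 86, 38) mm; y axis along the axle, parallel to the fence. The wheel is solid, 22 mm wide, its knurled rim of radius 28 mm: the top of the rim is 28 mm above this point. A bracket behind it (jig y = 101 to 132, x = -50 to +20 mm) is 57.5 mm high.
- turret (a joint): Turn of the revolving stop, rad: 0 or any whole turn = longest pin at the bottom; 1.57, 3.14, 4.71 = the 10, 19, 28 mm pin. Endless both ways; grows as the rim's top moves to jig +x. A spring detent at each quarter turn needs 0.033 N m (1.2 N at the rim) to leave; let go past half-way it snaps on, else back. A fingertip pressed on the rim's top with 5 to 15 N and drawn along jig x turns it.
- long_pin_tip (a point): Centre of the end face of the longest (40 mm) pin; it turns with the wheel.
- stop_place (a point): Fixed point of the jig where the end of the longest pin stands when that pin is at the bottom: (-15, 35, 18) mm in the jig's frame.
- board_centre (a point): Centre (half-way up) of the loose chipboard piece, 62 (x) x 105 (y) x 17 mm, 0.06 to 0.13 kg, lying flat on the base, 36 to 56 mm short of the longest pin's place, 6 to 14 mm off the fence, up to 0.1 rad askew. Axes along its sides, z up.
- home_centre (a point): Where the board's centre is when the board is home, on the fence and on the longest pin: (-15, -17.5, 18) mm in the jig's frame; axes as the jig's.
- board_end (a point): Middle of the board's end that faces the revolving stop, half-way up: 52.5 mm along y from its centre.
- board: The same chipboard piece; origin at the centre of its underside, axes as for its centre.
- block: Bystander: a plain wooden block 28 x 50 x 28 mm standing on the far left corner of the base, beside the wheel. Origin at the centre of its underside.
- pin_box: Bystander: a small flat box 30 x 64 x 18 mm on the table at the right. Origin at the centre of its underside.
- tape: Bystander: a tape measure standing on edge, 36 x 75 x 60 mm, on the near edge of the table. Origin at the centre of its underside.
- marker: Bystander: a marker pen 135 mm long, 16 mm thick, lying on the near edge of the table. Origin at the centre of its underside.
- spare_wheel: Bystander: a loose black wheel, 45 mm across and 24 mm high, lying flat on the table at the right (not the jig's wheel). Origin at the centre of its underside.
- bottle: Bystander: a small square bottle 43 x 57 x 104 mm at the right. Origin at the centre of its underside.
- lumber_crayon: Bystander: a crayon 82 mm long, 11 mm thick, lying on the table just behind the jig. Origin at the centre of its underside.
- pin_circle (a point): The four steel stop pins, 7 mm thick, parallel to the axle on a 20 mm radius about it, standing out of the wheel's face (jig y = 75 mm) toward the board by 40, 10, 19 and 28 mm in turn; set to length, they turn with the wheel and must not be touched. This point: on the axle at the wheel's face.
Mind the look-alikes: they are no part of the job. Leave any orange or turquoise look-alike of the board alone.

How it is judged:
By the outcome, as a careful person would: the job done as asked, in the order asked, and still so for the second after the job is handed in, with the robot touching nothing.
It also fails if it takes over 48 s, if anything falls off the work surface, if the arm or the gripper's body presses on something with over 40 N, if the wrist force passes 120 N, or if a joint passes its speed limit or range.

## Working session

There is one attempt and no reset: what is moved stays moved. The work goes in short steps, Python scripts to look and compute and a shell command to move; the robot and the scene stay as the last step left them, time stands still between calls to the robot, and variables do not carry over. Pictures are saved under pics/ and viewed, and the job is handed in when it is done.

```bash
ls; mkdir -p pics
python3 - <<'E'
from bench import robot
import cv2,numpy as np
o=robot.get_obs(); print({k:np.round(v,3) for k,v in o.items()})
for n in ("scene","top"):
    p,d=robot.snapshot(n); cv2.imwrite(f"pics/{n}0.png",p); np.save(f"pics/{n}0.npy",d)
    i=robot.camera_info(n); print(n,np.round(i["K"],1).tolist(),np.round(i["extrinsics"],3).tolist())
print(robot.camera_info("wrist"))
E
```

```text
pics
{'time': np.float64(0.0), 'joint_positions': array([-1.421,  0.088,  1.372, -0.   ,  1.684, -0.103]), 'qvel': array([ 0.002, -0.002,  0.   ,  0.001, -0.   , -0.001]), 'joint_torque': array([ 2.0000e-03, -3.4018e+01, -3.0242e+01,  7.2000e-02,  3.3000e-02,
       -0.0000e+00]), 'tool_pos': array([ 0.137, -0.532,  0.204]), 'ee_rot': array([-3.141e+00,  2.000e-03, -1.318e+00]), 'wrist_force': array([-0.449, -0.543, -0.454]), 'wrist_torque': array([-0.058, -0.041, -0.013]), 'width': np.float64(0.094)}
scene [[408.2, 0.0, 322.5], [0.0, 408.2, 187.7], [0.0, 0.0, 1.0]] [[0.712, -0.702, -0.01, -0.343], [-0.484, -0.481, -0.731, 0.235], [0.509, 0.525, -0.682, 1.14], [0.0, 0.0, 0.0, 1.0]]
top [[432.9, 0.0, 324.1], [0.0, 432.9, 198.8], [0.0, 0.0, 1.0]] [[-0.025, -1.0, -0.002, -0.047], [-0.984, 0.025, -0.174, 0.468], [0.174, -0.002, -0.985, 1.159], [0.0, 0.0, 0.0, 1.0]]
{'K': array([[287.31946382,   0.        , 318.8435985 ],
       [  0.        , 287.31946382, 197.45467926],
       [  0.        ,   0.        ,   1.        ]]), 'mount': array([[ 9.99999031e-01, -1.30822544e-03, -4.76685247e-04,
         7.92805513e-04],
       [ 1.38799842e-03,  9.63717091e-01,  2.66922164e-01,
        -7.72867997e-02],
       [ 1.10195355e-04, -2.66922567e-01,  9.63717973e-01,
        -1.78375399e-01],
       [ 0.00000000e+00,  0.00000000e+00,  0.00000000e+00,
         1.00000000e+00]])}
```

View pics/scene0.png

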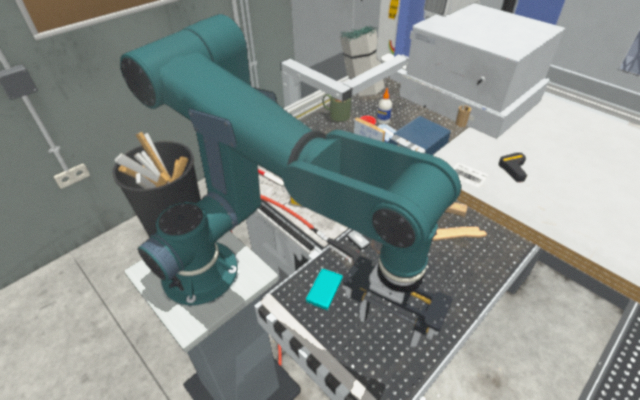

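View pics/top0.png

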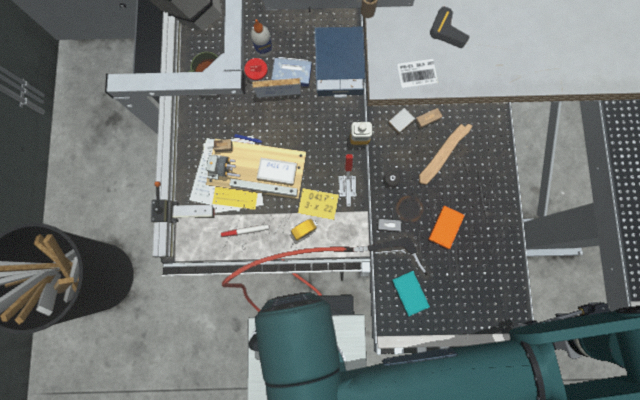

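The top view shows the jig at about (255,168), the board (white top with label) at (277,170), and turquoise and orange look-alikes at (410,293) and (447,227). Next is an enlarged crop.

Run:
```python
import cv2
p=cv2.imread("pics/top0.png")
cv2.imwrite("pics/top0c.png",cv2.resize(p[125:225,185:320],None,fx=5.9,fy=5.9,interpolation=cv2.INTER_CUBIC))
```

```text
(no output)
```

View pics/top0c.png

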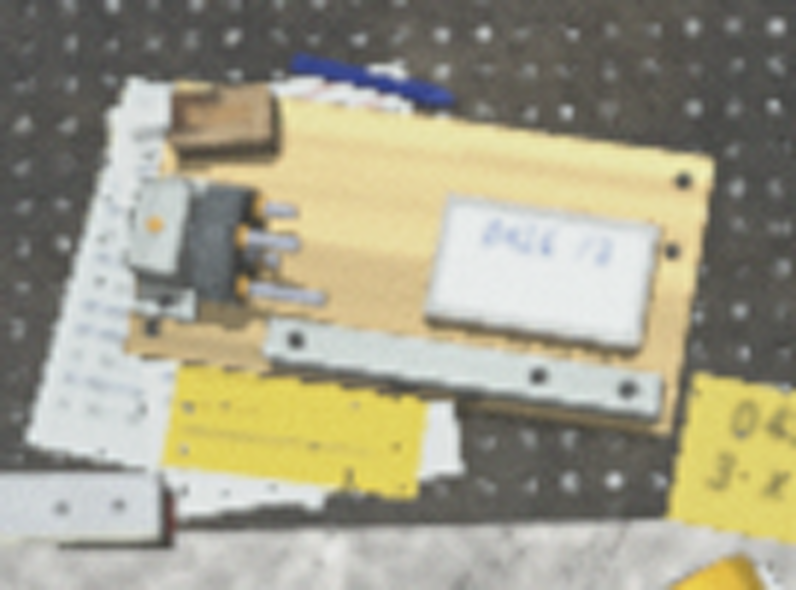

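The crop shows the board at about (277,171) full-res, with a white top and label. The longest pin is on the fence side, its tip near crop (325,297). A shorter pin is at the top and a stub at the bottom, so the turret appears to be at 1.57. It should therefore turn −90°, with the rim top moving to −x. Next I'll measure.

```bash
cat > h.py <<'E'
import numpy as np,cv2
from bench import robot
from scipy.spatial.transform import Rotation as R
def cam(n,obs=None):
    i=robot.camera_info(n);K=np.array(i["K"])
    if n=="wrist":
        T=np.eye(4);T[:3,:3]=R.from_euler('xyz',obs["ee_rot"]).as_matrix();T[:3,3]=obs["tool_pos"]
        return K,T@np.array(i["mount"])
    return K,np.linalg.inv(np.array(i["extrinsics"]))
def onz(K,C,u,v,z):
    r=C[:3,:3]@(np.linalg.inv(K)@[u,v,1]);o=C[:3,3]
    return o+r*(z-o[2])/r[2]
def dep(K,C,u,v,d):
    return (C@np.r_[np.linalg.inv(K)@[u,v,1]*d,1])[:3]
def proj(K,C,P):
    p=np.linalg.inv(C)@np.r_[P,1];q=K@p[:3];return q[:2]/q[2]
E
python3 - <<'E'
from h import *
K,C=cam("top");d=np.load("pics/top0.npy")
f=lambda c:(c[0]/5.9+185,c[1]/5.9+125)
for n,c,z in [("base TR",(713,155),.009),("base BR",(668,432),.009),("base BL",(128,350),.009),("fence innerL",(272,320),.036),("fence innerR",(662,375),.036),("bTL",(450,195),.026),("bTR",(660,228),.026),("bBR",(640,348),.026),("bBL",(428,318),.026),("pin tip",(325,297),.038),("wheel",(228,225),.066)]:
    u,v=f(c);P=onz(K,C,u,v,z);print(n,P.round(4),"depth",dep(K,C,u,v,d[int(v),int(u)]).round(3))
E
```

```text
base TR [ 0.6135 -0.0095  0.009 ] depth [ 0.616 -0.009 -0.001]
base BR [0.4756 0.0146 0.009 ] depth [0.475 0.015 0.01 ]
base BL [0.5226 0.2762 0.009 ] depth [0.522 0.276 0.009]
fence innerL [0.5295 0.2006 0.036 ] depth [0.529 0.201 0.036]
fence innerR [0.4982 0.0155 0.036 ] depth [0.498 0.015 0.039]
bTL [0.5916 0.1174 0.026 ] depth [0.591 0.117 0.03 ]
bTR [0.5726 0.016  0.026 ] depth [0.573 0.016 0.024]
bBR [0.5137 0.0264 0.026 ] depth [0.513 0.026 0.028]
bBL [0.5309 0.1279 0.026 ] depth [0.532 0.129 0.019]
pin tip [0.5397 0.1751 0.038 ] depth [0.539 0.175 0.039]
wheel [0.5686 0.2152 0.066 ] depth [0.568 0.215 0.068]
```

Run:
```python
from h import *
K,C=cam("top");d=np.load("pics/top0.npy")
for u,v in [(150,85),(250,82),(290,85),(234,40),(190,211),(361,132),(200,8),(330,60)]: print(u,v,dep(K,C,u,v,d[v,u]).round(3))
```

```text
150 85 [0.735 0.368 0.211]
250 82 [ 0.837  0.155 -0.001]
290 85 [0.795 0.03  0.063]
234 40 [0.851 0.16  0.212]
190 211 [0.439 0.306 0.059]
361 132 [ 0.642 -0.164  0.086]
200 8 [1.02  0.283 0.097]
330 60 [ 0.852 -0.085  0.093]
```

```bash
python3 -m inch '-53.9 -58.4 1 -1.146 1;-53.9 -58.4 1 -1.146 1;-53.9 -58.4 1 -1.146 1;-53.9 -58.4 1 -1.146 1;-53.9 -58.4 1 -1.146 1;-53.9 -58.4 1 -1.146 1;-53.9 -58.4 1 -1.146 1;-53.9 -58.4 1 -1.146 1;-53.9 -58.4 1 -1.146 1;-53.9 -58.4 1 -1.146 1;-53.9 -58.4 1 -1.146 1;-53.9 -58.4 1 -1.146 1;-53.9 -58.4 1 -1.146 1;-53.9 -58.4 1 -1.146 1;-53.9 -58.4 1 -1.146 1;-53.9 -58.4 1 -1.146 1;-53.9 -58.4 1 -1.146 1;-53.9 -58.4 1 -1.146 1;-53.9 -58.4 1 -1.146 1;-53.9 -58.4 1 -1.146 1'
```

```text
time: 1.77
tool_pos: [0.5696, 0.1415, 0.1929]
ee_rot: [-3.138, 0.004, -0.166]
wrist_force: [-0.6, -0.7, -0.2]
width: 0.0004
```

Run:
```python
from h import *
import pickle
o=robot.get_obs();p,d=robot.snapshot("wrist")
pickle.dump((o,p,d),open("pics/w1.pkl","wb"));cv2.imwrite("pics/w1.png",p)
```

```text
(no output)
```

View pics/w1.png

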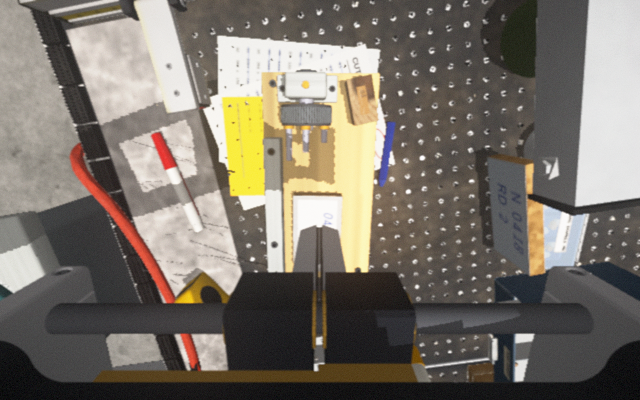

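Run:
```python
import cv2
p=cv2.imread("pics/w1.png")
cv2.imwrite("pics/w1c.png",cv2.resize(p[60:240,250:395],None,fx=4,fy=4,interpolation=cv2.INTER_CUBIC)[:600])
```

```text
(no output)
```

View pics/w1c.png

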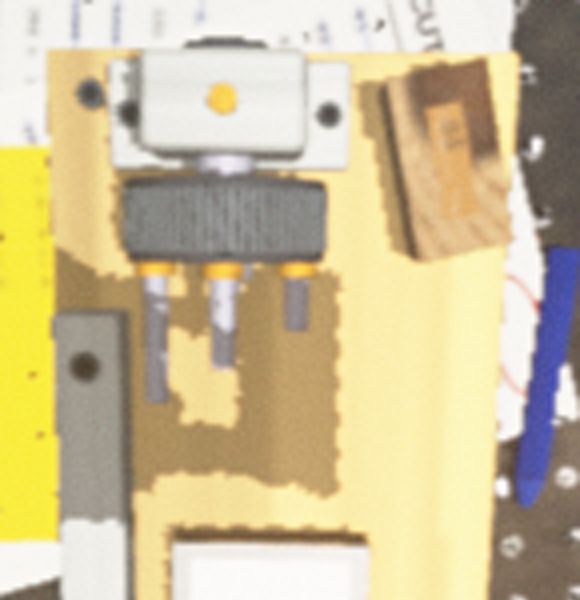

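Crop: the near (fence-side) pin is longest, the top one medium, the far one shortest visible, so the turret is at 1.57 as inferred. The wheel rim is at crop (122–326, 180–258).

Run:
```python
from h import *
import pickle
o,p,d=pickle.load(open("pics/w1.pkl","rb"));K,C=cam("wrist",o)
f=lambda c:(c[0]/4+250,c[1]/4+60)
print(o["tool_pos"],o["ee_rot"],C[:3,3])
W=[]
for n,c,z in [("base TL",(48,48),.009),("base TR",(520,52),.009),("fence in L",(128,312),.036),("fence in far",(133,600),.036),("rim front",(224,258),.066),("rim back",(224,182),.066),("long tip",(158,402),.038),("28tip",(223,367),.060),("bTL",(172,545),.026),("bTR",(370,545),.026)]:
    u,v=f(c);P=onz(K,C,u,v,z);Q=dep(K,C,u,v,d[int(v),int(u)])
    th=-.172;J=np.array([.5677,.1356]);r=np.array([[np.cos(th),-np.sin(th)],[np.sin(th),np.cos(th)]])
    print(n,P.round(4),"depth",Q.round(3),"jig",(1e3*r.T@(P[:2]-J)).round(1))
```

```text
[0.56959292 0.14147853 0.19287109] [-3.13773886  0.00360161 -0.1660974 ] [0.58265951 0.21654708 0.3715401 ]
base TL [0.5248 0.2801 0.009 ] depth [0.525 0.28  0.008] jig [-67. 135.]
base TR [0.6607 0.256  0.009 ] depth [ 0.663  0.257 -0.001] jig [ 71.  134.5]
fence in L [0.5365 0.2031 0.036 ] depth [0.533 0.202 0.008] jig [-42.3  61.1]
fence in far [0.5207 0.1179 0.036 ] depth [0.516 0.111 0.013] jig [-43.3 -25.5]
rim front [0.5677 0.2135 0.066 ] depth [0.568 0.214 0.065] jig [-13.3  76.8]
rim back [0.5711 0.2319 0.066 ] depth [0.571 0.232 0.065] jig [-13.2  95.5]
long tip [0.5402 0.1765 0.038 ] depth [0.54  0.177 0.039] jig [-34.1  35.6]
28tip [0.5621 0.1855 0.06  ] depth [0.562 0.186 0.06 ] jig [-14.1  48.2]
bTL [0.5344 0.1306 0.026 ] depth [0.534 0.131 0.026] jig [-32.  -10.7]
bTR [0.5951 0.1204 0.026 ] depth [0.596 0.115 0.008] jig [ 29.7 -10.3]
```

```bash
python3 -m inch '-0.2 -4 0 0.008 1;-0.2 -8 2 0.008 1;-0.2 -8 6 0.008 1;-0.2 -8 9 0.008 1;-0.2 -8 10.3 0.008 1;-0.2 -8 10.3 0.008 1;-0.2 -8 10.3 0.008 1;-0.2 -8 10.3 0.008 1'; python3 -c "
from bench import robot
o=robot.get_obs();print(o['tool_pos'],o['ee_rot'],o['wrist_force'],o['qvel'].round(3))"
```

```text
time: 2.48
tool_pos: [0.5811, 0.2181, 0.0932]
ee_rot: [-3.138, 0.0, -0.176]
wrist_force: [0.1, -0.2, 1.1]
width: 0.0002
[0.58111201 0.21807883 0.09324728] [-3.13823287e+00  1.85533453e-05 -1.76458024e-01] [ 0.10934923 -0.15121851  1.06633961] [ 0.006 -0.011 -0.021  0.    -0.004 -0.002]
```

```bash
python3 -m inch '0 -0.25 1.2 0 1;0 -0.25 2.2 0 1;0 -0.25 2.3 0 1;0 -0.25 2.3 0 1;0 -0.25 2.3 0 1'; python3 -m inch '0 0 0.2 0 1;0 0 0.3 0 1;0 0 0.4 0 1; 0 0 0.4 0 1'
```

```text
time: 2.9
tool_pos: [0.5815, 0.2205, 0.0701]
ee_rot: [-3.138, 0.0, -0.177]
wrist_force: [-0.6, 1.1, 0.0]
width: 0.0002
time: 3.23
tool_pos: [0.5813, 0.2205, 0.0659]
ee_rot: [-3.139, 0.001, -0.176]
wrist_force: [0.3, 0.4, 0.3]
width: 0.0002
```

```bash
python3 -m inch '0 0 0.1 0 1;0 0 0.15 0 1;0 0 0.2 0 1; 0 0 0.2 0 1'
```

```text
time: 3.57
tool_pos: [0.5815, 0.2206, 0.064]
ee_rot: [-3.138, 0.0, -0.176]
wrist_force: [0.4, 1.3, 0.0]
width: 0.0004
```

```bash
python3 -m inch '0 0 0.1 0 1;0 0 0.15 0 1;0 0 0.2 0 1; 0 0 0.2 0 1'
```

```text
time: 3.9
tool_pos: [0.5826, 0.2205, 0.0633]
ee_rot: [-3.138, -0.002, -0.177]
wrist_force: [1.1, -1.4, 5.3]
width: 0.0003
```

Run:
```python
from h import *
o=robot.get_obs();p,d=robot.snapshot("wrist")
cv2.imwrite("pics/w2.png",p)
print(o["wrist_force"])
```

```text
[ 1.13425559 -1.43156915  5.34322079]
```

View pics/w2.png

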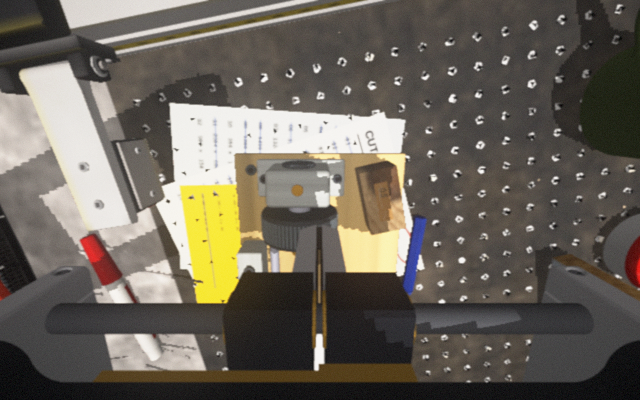

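```bash
python3 -m inch '0 0 0.2 0 1;-0.2 0 0.25 0 1;-0.4 0 0.25 0 1;-0.6 0 0.25 0 1;-0.8 0 0.25 0 1;-1.0 0 0.25 0 1;-1.2 0 0.25 0 1;-1.4 0 0.25 0 1'
```

```text
time: 4.62
tool_pos: [0.5733, 0.2223, 0.0657]
ee_rot: [-3.136, -0.014, -0.177]
wrist_force: [1.8, -3.0, 13.6]
width: 0.0005
```

```bash
python3 -m inch '-0.6 0 0.38 0 1;-0.8 0 0.38 0 1;-1.0 0 0.38 0 1;-1.2 0 0.38 0 1;-1.4 0 0.38 0 1;-1.6 0 0.4 0 1;-1.8 0 0.42 0 1;-2.0 0 0.45 0 1'
```

```text
time: 5.28
tool_pos: [0.5533, 0.226, 0.0628]
ee_rot: [-3.135, -0.014, -0.177]
wrist_force: [-3.6, -0.8, 6.8]
width: 0.0005
```

```bash
python3 -m inch '-0.5 0 0.3 0 1;-0.7 0 0.4 0 1;-0.9 0 0.5 0 1;-0.9 0 0 0 1;-0.9 0 -3 0 1;-0.9 0 -5 0 1;-0.9 4 -9 0 1;-0.9 8 -12 0 1;-0.9 8 -12 0 1;-0.9 8 -12 0 1'
python3 - <<'E'
from h import *
import pickle
o=robot.get_obs();p,d=robot.snapshot("wrist")
pickle.dump((o,p,d),open("pics/w3.pkl","wb"))
cv2.imwrite("pics/w3.png",cv2.resize(p[40:240,220:420],None,fx=3,fy=3,interpolation=cv2.INTER_CUBIC))
q,d=robot.snapshot("top");np.save("pics/top3.npy",d);cv2.imwrite("pics/top3.png",q)
cv2.imwrite("pics/top3c.png",cv2.resize(q[125:225,185:320],None,fx=5.9,fy=5.9,interpolation=cv2.INTER_CUBIC))
E
```

```text
time: 6.12
tool_pos: [0.5306, 0.1459, 0.1872]
ee_rot: [-3.134, -0.022, -0.181]
wrist_force: [1.0, 0.2, 0.6]
width: 0.0004
```

View pics/w3.png

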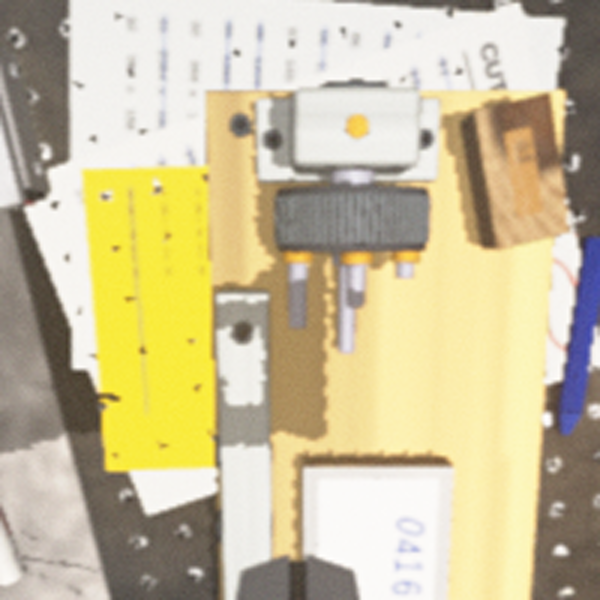

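View pics/top3c.png

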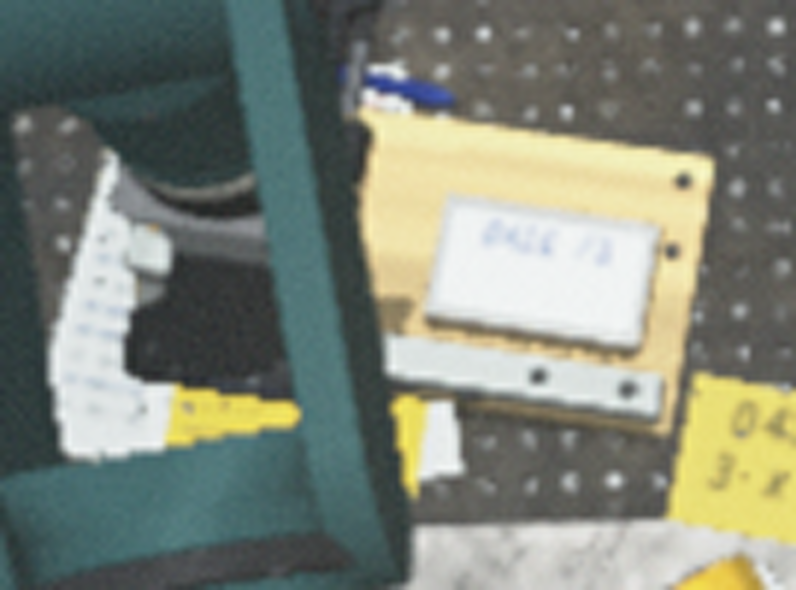

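The wheel has turned −90°. In the w3 crop the 28 mm pin is near (298,325), the 19 mm pin on top, the 10 mm pin on the far side (405,270), and the longest pin at the bottom with its tip at (346,350). The board hasn't moved. Now the push against the fence.

```bash
cat >> h.py <<'E'
TH=-.174;J0=np.array([.569,.1355,0]);JR=R.from_euler('z',TH).as_matrix()
def j2w(x,y,z): return J0+JR@(np.array([x,y,z])/1e3)
def w2j(P): return 1e3*(JR.T@(np.asarray(P)-J0))
def go(*tg):
    o=robot.get_obs();r=R.from_euler('xyz',o["ee_rot"]).as_matrix()
    print("t",round(float(o["time"]),2),"jig now",w2j(o["tool_pos"]).round(1),"rot",o["ee_rot"].round(3),"F_jig",(JR.T@o["wrist_force"]).round(1))
    y=o["ee_rot"][2]
    for t in tg: print(t,"cm",(100*r.T@(j2w(*t)-o["tool_pos"])).round(2),"spin",round(y-TH,3))
E
python3 - <<'E'
from h import *
go((50,-65,80),(50,-65,17))
import pickle
o,p,d=pickle.load(open("pics/w3.pkl","rb"));K,C=cam("wrist",o)
for n,c,z in [("bTL",(302,462),.026),("bTR",(452,460),.026),("fence",(270,300),.036),("fence2",(273,500),.036),("longtip",(346,352),.018),("fence end",(215,292),.036)]:
    print(n,w2j(onz(K,C,c[0]/3+220,c[1]/3+40,z)).round(1))
E
```

```text
t 6.22 jig now [-41.7   5.6 182.5] rot [-3.134 -0.015 -0.179] F_jig [ 0.2 -0.6 -1.1]
(50, -65, 80) cm [ 9.05  7.1  10.34] spin -0.005
(50, -65, 17) cm [ 8.95  7.15 16.64] spin -0.005
bTL [-34.1  -8.1  26. ]
bTR [27.3 -8.1 26. ]
fence [-45.9  57.6  36. ]
fence2 [-46.1 -21.   36. ]
longtip [-15.8  35.5  18. ]
fence end [-66.5  60.7  36. ]
```

```bash
python3 -m inch '4 3 2 -0.005 1;8 6 5 -0.005 1;9 7.1 8 -0.005 1;9 7.1 10 -0.005 1;9 7.1 13 -0.005 1;9 7.1 14.5 -0.005 1;9 7.1 14.5 -0.005 1;9 7.1 14.5 -0.005 1'; python3 -c "
from h import *
go((50,-63,17))"
```

```text
time: 6.88
tool_pos: [0.6054, 0.0642, 0.0352]
ee_rot: [-3.135, -0.009, -0.173]
wrist_force: [-0.3, 0.5, 1.1]
width: 0.0005
t 6.88 jig now [ 48.2 -63.9  35.2] rot [-3.135 -0.009 -0.173] F_jig [-0.4  0.5  1.1]
(50, -63, 17) cm [ 0.17 -0.08  1.82] spin 0.001
```

```bash
python3 -m inch '0 -0.1 1.2 0 1;0 -0.1 1.85 0 1;0 -0.1 1.85 0 1;0 -0.1 1.85 0 1'; python3 -m inch '-0.3 0 0 0 1;-0.6 0 0 0 1;-0.9 0 0 0 1;-1.1 0 0 0 1;-1.3 0 0 0 1;-1.5 0 0 0 1;-1.6 0 0 0 1;-1.7 0 0 0 1;-1.7 0 0 0 1'; python3 -c "
from h import *
go((27,-63,17))"
```

```text
time: 7.22
tool_pos: [0.6056, 0.0657, 0.0167]
ee_rot: [-3.135, -0.009, -0.172]
wrist_force: [-0.2, -0.1, 0.5]
width: 0.0006
time: 7.97
tool_pos: [0.5894, 0.0685, 0.0172]
ee_rot: [-3.135, -0.011, -0.172]
wrist_force: [1.2, -0.1, 2.7]
width: 0.0005
t 7.97 jig now [ 31.7 -62.4  17.2] rot [-3.135 -0.011 -0.172] F_jig [1.2 0.1 2.7]
(27, -63, 17) cm [-0.47  0.06  0.01] spin 0.002
```

Contact is light (about 1 N). Continuing in small steps until the force rises.

```bash
python3 -m inch '-0.2 0 0 0 1;-0.35 0 0 0 1;-0.5 0 0 0 1;-0.5 0 0 0 1'; python3 -c "
from h import *
go((27,-63,17))"
```

```text
time: 8.3
tool_pos: [0.5845, 0.0694, 0.0173]
ee_rot: [-3.135, -0.011, -0.172]
wrist_force: [0.9, -0.8, 0.5]
width: 0.0004
t 8.3 jig now [ 26.7 -62.4  17.3] rot [-3.135 -0.011 -0.172] F_jig [ 1.  -0.6  0.5]
(27, -63, 17) cm [0.03 0.06 0.03] spin 0.002
```

```bash
python3 -m inch '-0.2 0 0 0 1;-0.4 0 0 0 1;-0.5 0 0 0 1;-0.5 0 0 0 1'; python3 -c "
from h import *
go((27,-63,17))"
```

```text
time: 8.63
tool_pos: [0.5826, 0.0699, 0.0186]
ee_rot: [-3.134, -0.019, -0.172]
wrist_force: [7.2, -0.2, 1.5]
width: 0.0003
t 8.63 jig now [ 24.8 -62.2  18.6] rot [-3.134 -0.019 -0.172] F_jig [7.1 1.1 1.5]
(27, -63, 17) cm [0.22 0.08 0.17] spin 0.002
```

```bash
python3 -m inch '1 0 0 0 1;1.8 0 0 0 1;1.8 0 -2 0 1;1.8 0 -4.5 0 1;1.8 2 -5 0 1;1.8 2 -5 0 1'; python3 -c "
from h import *
go((-15,-136,60),(-15,-136,17))"
```

```text
time: 9.13
tool_pos: [0.5965, 0.0449, 0.0707]
ee_rot: [-3.135, -0.021, -0.174]
wrist_force: [0.7, -0.1, 0.1]
width: 0.0002
t 9.13 jig now [ 42.8 -84.4  70.7] rot [-3.135 -0.021 -0.174] F_jig [0.7 0.1 0.1]
(-15, -136, 60) cm [-5.8   5.16  0.91] spin 0.0
(-15, -136, 17) cm [-5.89  5.19  5.21] spin 0.0
```

```bash
python3 -m inch '-3 2.7 0 0 1;-5.8 5.2 0.5 0 1;-5.8 5.2 1 0 1;-5.8 5.2 1 0 1;-5.9 5.2 3 0 1;-5.9 5.2 5.2 0 1;-5.9 5.2 5.2 0 1;-5.9 5.2 5.2 0 1'
python3 - <<'E'
from h import *
go((-15,-121,17),(-15,-78,17))
q,d=robot.snapshot("top");cv2.imwrite("pics/top4.png",q)
cv2.imwrite("pics/top4c.png",cv2.resize(q[125:225,185:320],None,fx=5.9,fy=5.9,interpolation=cv2.INTER_CUBIC))
E
```

```text
time: 9.8
tool_pos: [0.5301, 0.0049, 0.0158]
ee_rot: [-3.135, -0.017, -0.173]
wrist_force: [-0.8, 0.1, -0.4]
width: 0.0007
t 9.8 jig now [ -15.8 -135.4   15.8] rot [-3.135 -0.017 -0.173] F_jig [-0.8 -0.1 -0.4]
(-15, -121, 17) cm [ 0.08 -1.44 -0.11] spin 0.001
(-15, -78, 17) cm [ 0.08 -5.74 -0.08] spin 0.001
```

View pics/top4c.png

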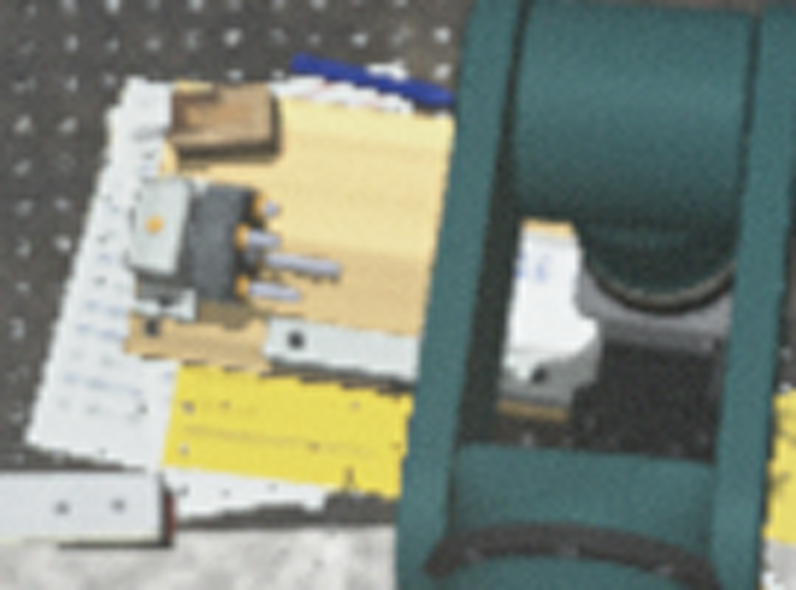

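Top view confirms it: the longest pin is at the bottom, tip at crop (340,270), and the board is against the fence. Now I'll push along the fence.

```bash
python3 -m inch '0.1 -0.5 -0.1 0 1;0.1 -0.9 -0.1 0 1;0.1 -1.2 -0.1 0 1;0.1 -1.5 -0.1 0 1;0.1 -1.8 -0.1 0 1;0.1 -2.1 -0.1 0 1;0.1 -2.4 -0.1 0 1;0.1 -2.7 -0.1 0 1;0.1 -3 -0.1 0 1;0.1 -3.3 -0.1 0 1;0.1 -3.6 -0.1 0 1;0.1 -3.9 -0.1 0 1;0.1 -4.2 -0.1 0 1;0.1 -4.5 -0.1 0 1;0.1 -4.7 -0.1 0 1;0.1 -4.9 -0.1 0 1;0.1 -5.1 -0.1 0 1;0.1 -5.1 -0.1 0 1'; python3 -c "
from h import *
go((-15,-78,17))"
```

```text
time: 11.35
tool_pos: [0.5405, 0.0556, 0.0183]
ee_rot: [-3.134, -0.019, -0.173]
wrist_force: [1.4, -1.2, 0.9]
width: 0.0003
t 11.35 jig now [-14.2 -83.6  18.3] rot [-3.134 -0.019 -0.173] F_jig [ 1.6 -0.9  0.9]
(-15, -78, 17) cm [-0.08 -0.56  0.13] spin 0.001
```

```bash
python3 -m inch '0 -0.2 0 0 1;0 -0.3 0 0 1;0 -0.4 0 0 1;0 -0.5 0 0 1;0 -0.5 0 0 1'; python3 -c "
from h import *
go((-15,-78,17))"
```

```text
time: 11.77
tool_pos: [0.5412, 0.0609, 0.0181]
ee_rot: [-3.133, -0.018, -0.173]
wrist_force: [0.9, -2.5, 0.6]
width: 0.0004
t 11.77 jig now [-14.5 -78.3  18.1] rot [-3.133 -0.018 -0.173] F_jig [ 1.3 -2.3  0.6]
(-15, -78, 17) cm [-0.06 -0.03  0.11] spin 0.001
```

```bash
python3 -m inch '0 -0.1 0 0 1;0 -0.2 0 0 1;0 -0.3 0 0 1;0 -0.3 0 0 1'; python3 -c "
from h import *
go((-15,-78,17))"
```

```text
time: 12.1
tool_pos: [0.5412, 0.0613, 0.0181]
ee_rot: [-3.139, -0.018, -0.173]
wrist_force: [-0.3, -8.2, 2.0]
width: 0.0003
t 12.1 jig now [-14.5 -77.9  18.1] rot [-3.139 -0.018 -0.173] F_jig [ 1.2 -8.1  2. ]
(-15, -78, 17) cm [-0.05  0.01  0.11] spin 0.001
```

```bash
python3 -m inch '0 1 0 0 1;0 2 -0.5 0 1;0 2 -4 0 1;0 2 -7 0 1;3 -2 -8 0 1;6 -6 -8 0 1;6 -6 -8 0 1;6 -6 -8 0 1'
python3 - <<'E'
from h import *
go((46,-18,50),(46,-18,17))
import pickle
o=robot.get_obs();p,d=robot.snapshot("wrist")
pickle.dump((o,p,d),open("pics/w5.pkl","wb"))
cv2.imwrite("pics/w5.png",p)
E
```

```text
time: 12.77
tool_pos: [0.6108, 0.1129, 0.0996]
ee_rot: [-3.136, -0.018, -0.17]
wrist_force: [-0.2, -0.6, -0.5]
width: 0.0006
t 12.77 jig now [ 45.1 -15.   99.6] rot [-3.136 -0.018 -0.17 ] F_jig [-0.1 -0.6 -0.5]
(46, -18, 50) cm [-0.    0.33  4.96] spin 0.004
(46, -18, 17) cm [-0.06  0.34  8.26] spin 0.004
```

View pics/w5.png

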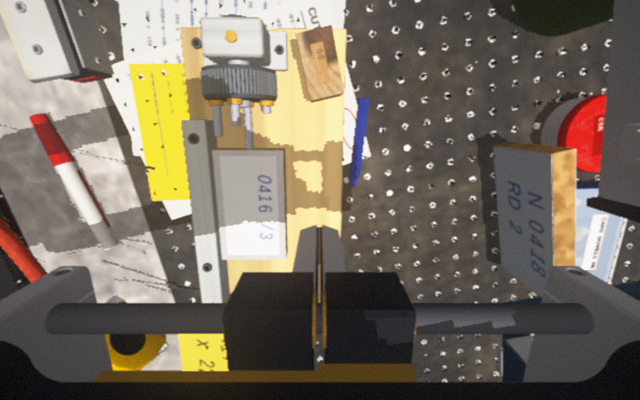

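The wrist image shows the board's end at the pin (248,150), but its near (−y) end sits slightly off the fence around (225,262). I'll press the side again, a bit toward −y.

```bash
python3 -m inch '0 1 2 0.004 1;0 1.4 5 0.004 1;0 1.4 7.5 0.004 1;0 1.4 8.2 0.004 1;0 1.4 8.2 0.004 1;0 1.4 8.2 0.004 1;-0.5 1.4 8.2 0.004 1;-1 1.4 8.2 0.004 1;-1.3 1.4 8.2 0.004 1;-1.6 1.4 8.2 0.004 1;-1.8 1.4 8.2 0.004 1;-1.8 1.4 8.2 0.004 1'; python3 -c "
from h import *
go((25,-28,17))"
```

```text
time: 13.82
tool_pos: [0.5902, 0.1008, 0.0172]
ee_rot: [-3.138, -0.017, -0.174]
wrist_force: [-0.3, 0.0, 0.0]
width: 0.0006
t 13.82 jig now [ 26.9 -30.5  17.2] rot [-3.138 -0.017 -0.174] F_jig [-0.3 -0.1  0. ]
(25, -28, 17) cm [-0.19 -0.25  0.01] spin -0.0
```

```bash
python3 -m inch '-0.1 0 0 0 1;-0.2 0 0 0 1;-0.3 0 0 0 1;-0.4 0 0 0 1;-0.5 0 0 0 1;-0.5 0 0 0 1'; python3 -c "
from h import *
go((25,-28,17))"
```

```text
time: 14.32
tool_pos: [0.5883, 0.1013, 0.0187]
ee_rot: [-3.137, -0.024, -0.175]
wrist_force: [6.0, -0.4, 1.1]
width: 0.0004
t 14.32 jig now [ 24.9 -30.3  18.7] rot [-3.137 -0.024 -0.175] F_jig [6.  0.7 1.1]
(25, -28, 17) cm [ 0.   -0.23  0.17] spin -0.001
```

```bash
python3 -m inch '1 0 0 0 1;1.8 0 0 0 1;1.8 0 -4 0 1;1.8 0 -8 0 1;4 -2 -12 0 1;6 -2 -14 0 1;6 -2 -14 0 1;6 -2 -14 0 1'
python3 - <<'E'
from h import *
go((-15,-100,60))
import pickle
o=robot.get_obs();p,d=robot.snapshot("wrist")
pickle.dump((o,p,d),open("pics/w6.pkl","wb"))
cv2.imwrite("pics/w6.png",p)
q,d=robot.snapshot("top");cv2.imwrite("pics/top6.png",q)
cv2.imwrite("pics/top6c.png",cv2.resize(q[125:225,185:320],None,fx=5.9,fy=5.9,interpolation=cv2.INTER_CUBIC))
E
```

```text
time: 14.98
tool_pos: [0.6488, 0.1106, 0.1619]
ee_rot: [-3.136, -0.027, -0.175]
wrist_force: [-0.1, -0.3, -0.5]
width: 0.0004
t 14.98 jig now [ 82.9 -10.7 161.9] rot [-3.136 -0.027 -0.175] F_jig [-0.1 -0.4 -0.5]
(-15, -100, 60) cm [-10.05   9.     9.88] spin -0.001
```

View pics/w6.png

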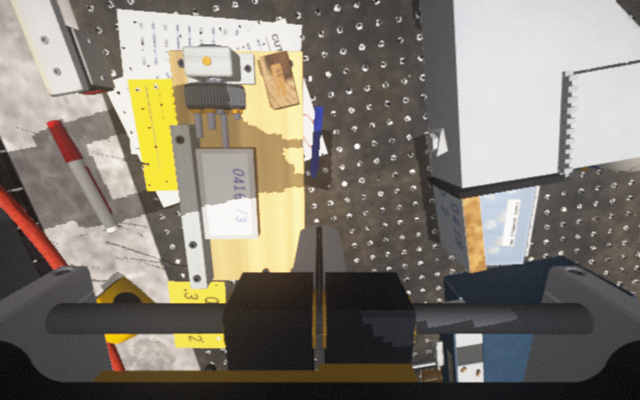

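View pics/top6c.png

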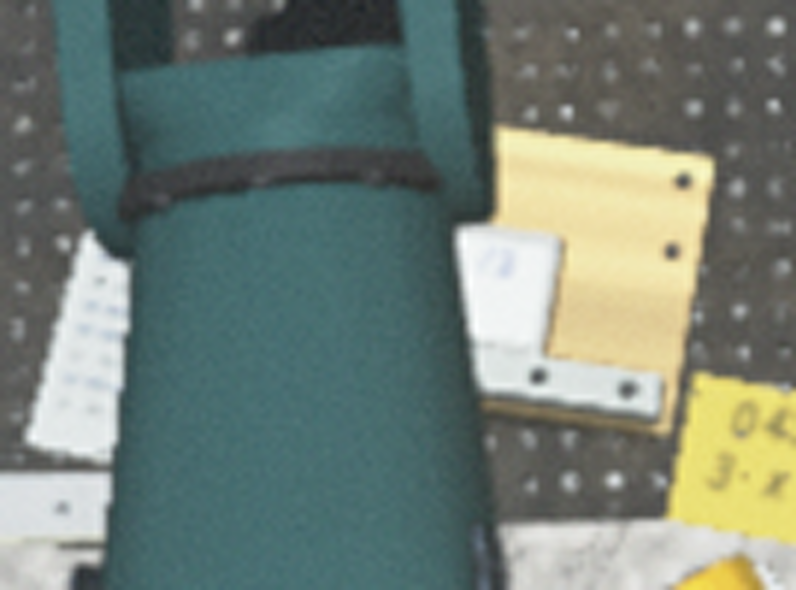

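Run:
```python
import cv2
p=cv2.imread("pics/w6.png")
cv2.imwrite("pics/w6c.png",cv2.resize(p[120:245,165:275],None,fx=4.8,fy=4.8,interpolation=cv2.INTER_CUBIC))
```

```text
(no output)
```

View pics/w6c.png

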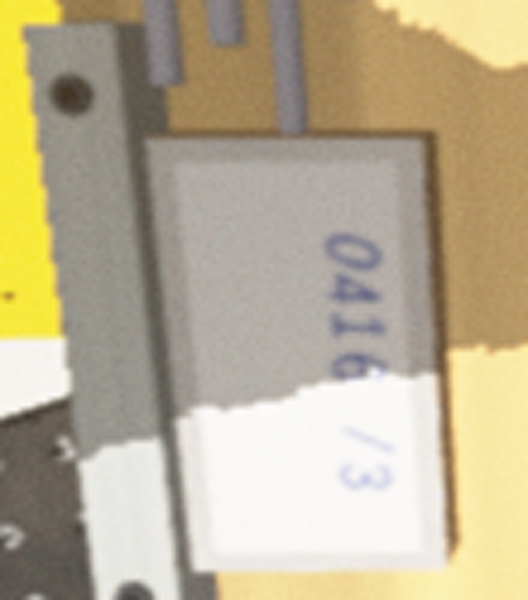

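Run:
```python
from h import *
import pickle
o,p,d=pickle.load(open("pics/w6.pkl","rb"));K,C=cam("wrist",o)
for n,c,z in [("TL",(147,137),.026),("TR",(435,132),.026),("BR",(446,570),.026),("BL",(194,570),.026),("fence top end",(115,25),.036),("fence mid",(150,300),.036),("fence low",(180,560),.036),("tip",(292,132),.0215)]:
    print(n,w2j(onz(K,C,c[0]/4.8+165,c[1]/4.8+120,z)).round(1))
```

```text
TL [-45.8  35.5  26. ]
TR [18.3 36.3 26. ]
BR [ 14.7 -69.7  26. ]
BL [-46.3 -68.9  26. ]
fence top end [-45.9  59.9  36. ]
fence mid [-45.3   0.4  36. ]
fence low [-45.3 -62.   36. ]
tip [-14.8  36.   21.5]
```

Vision puts the board home: sides at x≈−46/+16, end at y≈36 against the tip at 36. There is plenty of time, so I'll give one gentle end nudge and one gentle side press to close any sub-mm gap.

```bash
python3 -c "
from h import *
go((-17,-100,60),(-17,-100,17))"; python3 -m inch '-3 4 1 0 1;-6.5 8 3 0 1;-10.2 9 6 0 1;-10.2 9 9 0 1;-10.2 9 9 0 1;-10.3 9 12 0 1;-10.3 9 14.2 0 1;-10.3 9 14.2 0 1;-10.3 9 14.2 0 1'; python3 -c "
from h import *
go((-17,-80,17))"
```

```text
t 15.08 jig now [ 80.2 -11.4 157.9] rot [-3.138 -0.019 -0.175] F_jig [-0.3  0.3  0.5]
(-17, -100, 60) cm [-9.9   8.9   9.57] spin -0.001
(-17, -100, 17) cm [-9.99  8.92 13.87] spin -0.001
time: 15.83
tool_pos: [0.5312, 0.04, 0.0127]
ee_rot: [-3.138, -0.017, -0.174]
wrist_force: [0.1, -0.3, -1.0]
width: 0.0006
t 15.83 jig now [ -20.7 -100.6   12.7] rot [-3.138 -0.017 -0.174] F_jig [ 0.1 -0.3 -1. ]
(-17, -80, 17) cm [ 0.38 -2.06 -0.42] spin -0.0
```

```bash
python3 -m inch '0.2 0 -0.4 0 1;0.4 -0.5 -0.45 0 1;0.4 -1 -0.45 0 1;0.4 -1.5 -0.45 0 1;0.4 -1.8 -0.45 0 1;0.4 -2 -0.45 0 1;0.4 -2.1 -0.45 0 1;0.4 -2.1 -0.45 0 1'; python3 -c "
from h import *
go((-17,-78,17))"
```

```text
time: 16.5
tool_pos: [0.5386, 0.0603, 0.0173]
ee_rot: [-3.138, -0.016, -0.174]
wrist_force: [-0.2, -0.0, 0.4]
width: 0.0006
t 16.5 jig now [-16.9 -79.3  17.3] rot [-3.138 -0.016 -0.174] F_jig [-0.2 -0.1  0.4]
(-17, -78, 17) cm [-0.01 -0.13  0.03] spin 0.0
```

```bash
python3 -m inch '0 -0.1 0 0 1;0 -0.2 0 0 1;0 -0.3 0 0 1;0 -0.35 0 0 1;0 -0.35 0 0 1'; python3 -c "
from h import *
go((-17,-78,17))"
```

```text
time: 16.92
tool_pos: [0.5387, 0.0617, 0.0173]
ee_rot: [3.141, -0.016, -0.174]
wrist_force: [-1.9, -6.3, 0.5]
width: 0.0007
t 16.92 jig now [-17.  -78.   17.3] rot [ 3.141 -0.016 -0.174] F_jig [-0.7 -6.6  0.5]
(-17, -78, 17) cm [0.   0.   0.03] spin -0.0
```

On the pin at the same y (−78). Now the final side press at mid-board.

```bash
python3 -m inch '0 0.8 0 0 1;0 1.5 0 0 1;0 1.5 -4 0 1;0 1.5 -7 0 1;3 -2 -7 0 1;6.3 -5.8 -7 0 1;6.3 -5.8 -7 0 1;6.3 -5.8 -5 0 1;6.3 -5.8 -2 0 1;6.3 -5.8 -0.3 0 1;6.3 -5.8 -0.1 0 1;6.3 -5.8 -0.1 0 1'; python3 -c "
from h import *
go((27,-20,17))"
```

```text
time: 17.92
tool_pos: [0.6096, 0.1076, 0.0176]
ee_rot: [3.141, -0.012, -0.175]
wrist_force: [-0.8, 1.1, -0.2]
width: 0.0003
t 17.92 jig now [ 44.8 -20.5  17.6] rot [ 3.141 -0.012 -0.175] F_jig [-1.   1.  -0.2]
(27, -20, 17) cm [-1.78 -0.05  0.03] spin -0.001
```

```bash
python3 -m inch '-0.5 0 0 0 1;-1 0 0 0 1;-1.4 0 0 0 1;-1.7 0 0 0 1;-1.9 0 0 0 1;-2.0 0 0 0 1;-2.1 0 0 0 1;-2.2 0 0 0 1;-2.2 0 0 0 1'; python3 -c "
from h import *
go((27,-20,17))"
```

```text
time: 18.67
tool_pos: [0.5901, 0.1112, 0.0185]
ee_rot: [3.141, -0.018, -0.175]
wrist_force: [5.4, -1.0, -0.0]
width: 0.0009
t 18.67 jig now [ 25.  -20.3  18.5] rot [ 3.141 -0.018 -0.175] F_jig [ 5.5 -0.  -0. ]
(27, -20, 17) cm [ 0.19 -0.03  0.16] spin -0.001
```

Seated at the same x (25.0). I'll retract clear and check.

```bash
python3 -m inch '1 0 0 0 1;2 0 0 0 1;2 0 -4 0 1;2 0 -8 0 1;5 -2 -12 0 1;6.3 -2 -14 0 1;6.3 -2 -14 0 1;6.3 -2 -14 0 1;6.3 -2 -14 0 1'
python3 - <<'E'
from h import *
import pickle
go((0,0,100))
o=robot.get_obs();p,d=robot.snapshot("wrist")
pickle.dump((o,p,d),open("pics/w7.pkl","wb"))
cv2.imwrite("pics/w7c.png",cv2.resize(p[40:245,150:310],None,fx=2.9,fy=2.9,interpolation=cv2.INTER_CUBIC))
cv2.imwrite("pics/w7d.png",cv2.resize(p[120:245,165:275],None,fx=4.8,fy=4.8,interpolation=cv2.INTER_CUBIC))
E
```

```text
time: 19.42
tool_pos: [0.6518, 0.1204, 0.1578]
ee_rot: [3.14, -0.014, -0.175]
wrist_force: [-1.2, -0.7, -1.1]
width: 0.0006
t 19.42 jig now [ 84.2  -0.5 157.8] rot [ 3.14  -0.014 -0.175] F_jig [-1.  -0.9 -1.1]
(0, 0, 100) cm [-8.5  -0.06  5.67] spin -0.001
```

View pics/w7c.png

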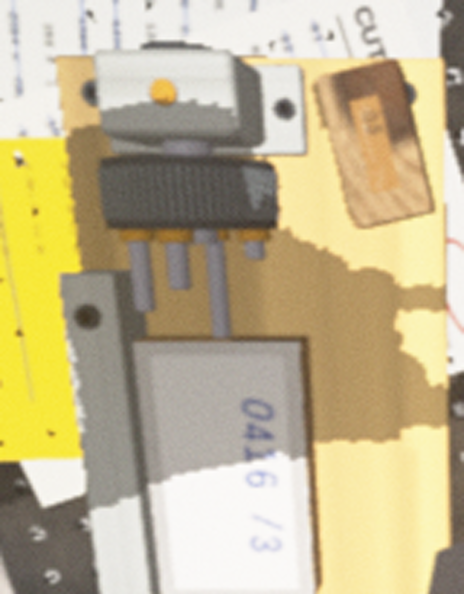

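View pics/w7d.png

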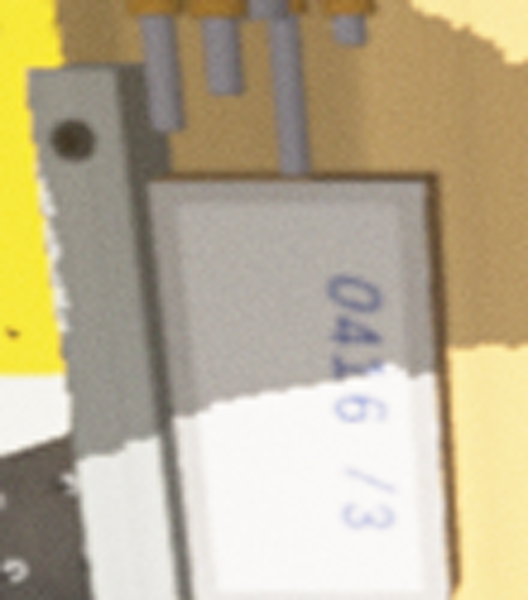

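The wheel is at detent with the longest pin at the bottom, its tip at the board's end (w7d 293,175). The board's side runs along the fence, and the block is where it was. Handing in.

```bash
python3 -c "
from bench import robot
print(robot.close_job())"
```

```text
the job is handed in; nothing more can be done
None
```

The jig is set up and handed in at about 19.5 s, with the gripper clear of everything.

- **Stop:** The longest pin started on the fence side. I pressed a closed fingertip on the rim's top with about 5–14 N and drew it toward the fence. The stop then showed the longest pin at the bottom in both the wrist and top views.
- **Board:** I pushed it to the fence and then along it to the pin. That slide left it slightly askew, so I squared it against the fence, nudged the end again and pressed the side once more.
- **Force checks:** Fingertip contact came at the same place each time. The fingertip stopped at about x = 25 mm at 5–7 N for the fence and y = −78 mm at 6–8 N for the pin.
- **Measured position:** Before the last two nudges, the wrist picture put the board's sides at x ≈ −46 and +15 to +18 mm. Its end was at y ≈ 36 mm, with the pin tip at 36 mm. The plan calls for −46, +16 and 35 mm, so the differences are within picture accuracy. I checked the last picture by eye only.
- **Other things:** The wooden block looked unmoved in the last picture. I saw no contact with the other objects, but did not measure their positions again at the end.

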